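# Release the battery pack from its charger

## Task

Free the white battery pack from its charger by pressing and pushing only: with one fingertip press the long steel release bar fully down, and while holding it down push the pack from behind with the other finger, keeping the bar down until the front of the pack has slid right over the lowered gate. Go on pushing until the whole pack lies flat in the loading tray beyond the gate and the bar, let go, has sprung fully back up behind it. Never lift the pack, and leave the small things round the charger where they are.

Things in the scene. Friction and masses are not known exactly. Their poses are not given: they have to be found in the camera images.
- dock: Grey desktop charger fixed to the desk, 274 mm long, 116 mm wide (84 mm at the tray). Origin: at desk level in the middle of its channel, z up; +x is the way the pack slides out, the release bar is on the +y side. Channel floor 10 mm above the desk, 64 mm wide between the rails (y = +-32 to +-38 mm). Bay behind the gate, x = -94 to +2 mm; tray ahead of it, x = +17 to +128 mm.
- bay_floor (a point): On the channel floor under the middle of the bay (dock x = -45 mm). The bay's rails are 36 mm high above the desk from dock x = -60 to +2 mm, with lips reaching in to y = +-28 mm, 1 mm above the pack; behind that only 16 mm high curbs. Behind the pack a contact block, x = -103 to -94 mm, top 15 mm above the desk, then open floor to x = -138 mm.
- tray_floor (a point): On the floor of the loading tray where the pack's middle should end, dock x = +70 mm. Tray rails 17 mm high above the desk, end lip at dock x = 128 mm 15 mm high, nothing above.
- pack_center (a point): Centre of the loose white battery pack, 95 mm long (along dock x), 62 mm wide, 21 mm high, 0.17 to 0.27 kg; it starts in the bay with its centre near dock x = -45 mm, so its rear face is at -93 mm and its front just behind the gate. Out in the tray its centre lies between dock x = +62 and +80 mm.
- bar_pad (a point): On top of the release bar, middle of its ribbed part, 27 mm above the desk when up (moves with the bar), at dock x = -106, y = +56 mm: beside and 13 mm behind the pack's rear face. The bar is flat steel, 28 mm wide, from dock x = -130 to +34 mm at one height; it goes down evenly wherever it is pressed, also by a finger sliding along it.
- gate_top (a point): Top middle of the gate, a steel plate across the channel at dock x = +4 to +9 mm, with a slope on the tray side to x = +14 mm; one piece with the bar. Up, it stands 6 mm above the channel floor and blocks the pack; level with the floor when the bar is 6 mm down.
- catch (a joint): How far bar and gate are pressed down, m: 0 = up, 0.009 = fully down (bar top then 18 mm above the desk, while the pack standing on the channel floor reaches 31 mm). Spring: about 3 N to start, 6 N fully down; it comes up by itself unless the pack lies on the gate.
- lens_cap: Black round lens cap, 69 mm wide, 9 mm high, lying past the end of the tray; origin under its centre. Leave it.
- usb_stick: Red and silver memory stick, 17 x 54 x 7 mm, beside the charger; origin under its centre. Leave it.
- disk: Blue portable disk, 46 x 82 x 11 mm, beside the charger; origin under its centre. Leave it.
- eraser: Blue and white eraser, 20 x 44 x 13 mm, beside the tray; origin under its centre. Leave it.
- mouse: Black computer mouse, 108 x 65 x 38 mm, lying nearer the robot; origin under its centre. Leave it.
There are look-alikes about, which are no part of the job. What is shaped like the part that bears pack_center but blue or turquoise is not meant.

How it is judged:
By the outcome, as a careful person would: the job done as asked, in the order asked, and still so for the second after the job is handed in, with the robot touching nothing.
It also fails if it takes over 34 s, if anything falls off the work surface, if the arm or the gripper's body presses on something with over 40 N, if the wrist force passes 120 N, or if a joint passes its speed limit or range.

## Robot

A 6-joint arm with a two-finger parallel gripper is mounted at the origin on a cart in front of the work surface, level with it; the furniture and walls round the work are solid. World frame = base frame: x ahead of the robot, y to its left, z up, the work surface at z = 0. Lengths are in m, angles in degrees, forces in N, time in s.
With the tool pointing down it reaches from about 0.35 to 0.725 m from the base axis. Payload 4.3 kg.
Tool frame: the origin (TCP) lies at the very end of the fingers, on their centre line; the grasp point (between the pads) lies 19 mm behind it; z points along the fingers, y is the line along which they close (so a half turn about z gives the same grasp; the last joint's range is limited). The gripper opens to 85 mm and grips with 20 to 120 N. Pads are 22 mm wide; open, the fingers measure 114 mm over their backs; the gripper's body (76 mm by 85 mm) begins 54 mm behind the grasp point. The pads swing forward as they close: fully open they stand 13 mm farther back than shut.
Start: joints at [64.498, 21.618, 4.641, 73.018, 0, 83.68], TCP at [0.189, 0.543, 0.231] pointing down, gripper open.
Joint ranges: [-156.06, 156.06], [-48.1, 94.91], [-58.44, 69.94], [-101.28, 121.22], [-78.64, 73.56], [-180, 180]. Speed limits (degrees/s): [147.25, 147.25, 180, 180, 180, 180].

## Interface

Orientations are given as a 3x3 rotation matrix whose columns are the frame's x, y, z axes.
In Python, from plant import r gives the robot as it stands.
- The arm moves only by the tool step_arm, never from a script. Its argument "series" is a list of rows, each a list of 5 numbers: the shift along the tool's x, y, z in cm, then the turn about the tool's z in degrees, then the opening, from -1 (shut) to 1 (fully open). In form: [[tx, ty, tz, yaw, gripper], ...]. A call has 1 to 10 rows; each row is the pose to reach, as a shift and turn from the pose commanded when the call began, along the tool's axes at that moment; what a row does not reach only later rows make up. A row lasts 1/8 s, in which the tool goes at most 62.5 mm and 10.7 degrees, less where a joint would pass 70% of its speed; a pose out of reach is approached as far as the arm can. A call with a gripper value outside its range is refused whole. The fingers move at their own pace and stop on an object; "newtons" is the grip in N (left out, the last holds). Time passes only in rows, so rows that repeat a pose let the fingers close. It gives the time, the measured TCP pose, the force, the opening and the grip force at its end, in the units of the state.
- r.observe(): the state, without advancing time (a new reading comes with each control period).
- r.get_image(name): name is "scene" or "top" or "wrist"; returns the picture (480x640x3 uint8, blue, green, red); there is no depth.
- r.camera_info(name): a dict with "fx", "fy", "cx", "cy" (pixels), "rvec" (rotation vector, rad) and "tvec" (3), from world to camera coordinates, as OpenCV has them; the wrist camera has in their place "mount" (4x4, takes a point from camera to tool coordinates, whose origin is the TCP and whose axes are the flange's). Camera axes: x right, y down, z forward; pixel columns grow to the right and rows downward; lengths in m; the calibration is good to about 2 mm. The wrist camera is an equidistant fisheye: a pixel r from the principal point sees the ray r / f radians off the axis. A picture is of the moment at which its call begins: read the wrist's pose just before it. camera_info takes no time and is no camera call.
- r.sign_off(): hands the job in; it is judged then, once.
The state is a dict: "time": time; "joints": joint angles; "qvel": joint speeds; "effort": joint torques, N m; "tool_pos": TCP position; "tcp_rot": TCP orientation; "ft_force": force on the tool from outside, world axes, zero at the start; "ft_torque": the same for the moment, N m; "width": finger opening in m; "finger_force": force on a finger pad.
Only numpy, scipy, OpenCV 4.12 (cv2) and the standard library are available. Lean on these libraries where they do the work, as an engineer would, in place of code of your own. Each camera call takes 0.05 s, during which the arm holds its last target. There are 200 camera calls.

## Working session

There is one attempt and no reset: what is moved stays moved. The work goes in short steps, Python scripts to look and compute and a tool call to move; the robot and the scene stay as the last step left them, time stands still between calls to the robot, and variables do not carry over. Pictures are saved under pics/ and viewed, at most 10 in all, crops included, and the job is handed in when it is done.

Besides the shell and the picture viewer there is one more tool, called after "Call:" by a JSON object that holds its "fn" and its "kwargs". step_arm: Moves the arm, as the interface text tells. Its arguments: {"type":"object","properties":{"series":{"type":"array"},"newtons":{"type":"number"}},"required":["series"]}

```bash
mkdir -p pics; ls
python3 - <<'E'
from plant import r
import cv2,numpy as np
s=r.observe();print(s)
for n in("top","scene"):
    cv2.imwrite(f"pics/{n}0.png",r.get_image(n));print(n,r.camera_info(n))
print(r.camera_info("wrist"))
E
```

```text
pics
{'time': 0.0, 'joints': array([ 6.44976465e+01,  2.16614292e+01,  4.56126085e+00,  7.30167236e+01,
       -1.85590175e-03,  8.36798499e+01]), 'qvel': array([0.02294544, 0.02029036, 0.04509105, 0.09461572, 0.04228505,
       0.08292783]), 'effort': array([-8.54770660e-04, -4.63605452e+01,  2.69876701e+01,  2.08359567e-02,
       -3.36678568e-04,  7.88049817e-06]), 'tool_pos': array([0.18865246, 0.5424748 , 0.23035422]), 'tcp_rot': array([[-9.44478403e-01,  3.28572404e-01, -8.49146699e-04],
       [ 3.28573445e-01,  9.44476600e-01, -1.85531829e-03],
       [ 1.92392798e-04, -2.03131511e-03, -9.99997918e-01]]), 'ft_force': array([ 0.16359231, -0.79450291,  0.77965618]), 'ft_torque': array([ 0.01270976,  0.00881366, -0.00172845]), 'finger_force': 0.0, 'width': 0.08577437736458496}
top {'fx': 495.05949161482005, 'fy': 495.05949161482005, 'cx': 317.1042787473953, 'cy': 230.39145936495424, 'rvec': array([ 2.15546851, -2.11724299,  0.17348689]), 'tvec': array([0.06180691, 0.54113546, 1.14300448])}
scene {'fx': 474.64902047126316, 'fy': 474.64902047126316, 'cx': 323.7201614329309, 'cy': 242.45476246892778, 'rvec': array([ 0.59282094, -2.71851898,  1.03388838]), 'tvec': array([0.54064527, 0.15230801, 0.76753088])}
{'fx': 371.64829954431775, 'fy': 371.64829954431775, 'cx': 317.9726829465532, 'cy': 243.35714411800103, 'mount': array([[ 1.10506824e-03, -9.57129110e-01, -2.89659533e-01,
         7.25090389e-02],
       [ 9.99998239e-01,  1.49697632e-03, -1.13144324e-03,
        -4.69966081e-04],
       [ 1.51655073e-03, -2.89657773e-01,  9.57129080e-01,
        -1.42515010e-01],
       [ 0.00000000e+00,  0.00000000e+00,  0.00000000e+00,
         1.00000000e+00]])}
```

View pics/top0.png

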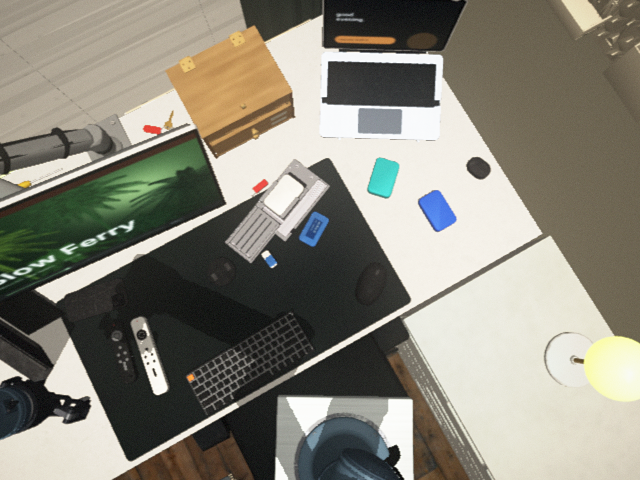

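View pics/scene0.png

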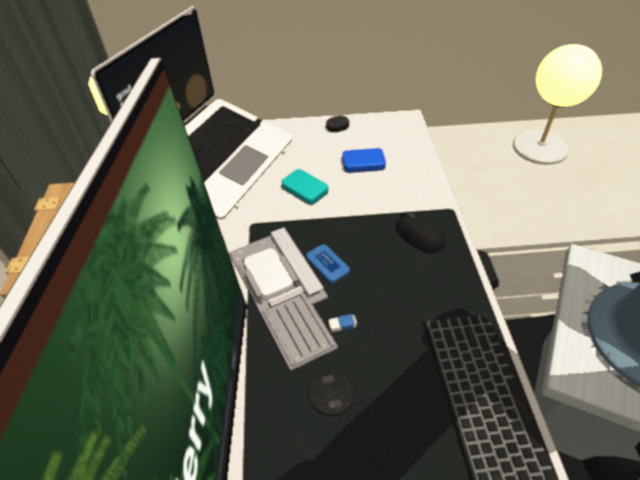

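The top view shows the charger at about (280,208), with its tray to the lower left, the white pack at (284,194) and the release bar on the lower right at (307,207). Possible confusions for the pack are the turquoise case (383,177) and the blue case (437,210), plus the blue disk (314,229), which isn't the pack either. I choose the white one at (284,194).

```bash
cat > h.py <<'E'
from plant import r
import cv2,numpy as np
def cam(n):
    c=r.camera_info(n);R=cv2.Rodrigues(c['rvec'])[0];return c,R,np.array(c['tvec'])
def ray(n,u,v,z):
    c,R,t=cam(n);o=-R.T@t;d=R.T@np.array([(u-c['cx'])/c['fx'],(v-c['cy'])/c['fy'],1]);return o+d*(z-o[2])/d[2]
def proj(n,P):
    c,R,t=cam(n);p=R@np.array(P)+t;return np.array([c['fx']*p[0]/p[2]+c['cx'],c['fy']*p[1]/p[2]+c['cy']])
E
python3 - <<'E'
from h import *
im=cv2.imread("pics/top0.png")
x0,y0,x1,y1=215,150,345,270
a=cv2.resize(im[y0:y1,x0:x1],None,fx=6,fy=5,interpolation=cv2.INTER_CUBIC)
a=cv2.resize(im[150:250,220:340],None,fx=6,fy=6,interpolation=cv2.INTER_CUBIC)
b=cv2.imread("pics/scene0.png")
cv2.imwrite("pics/topc.png",cv2.resize(im[150:265,215:340],None,fx=5,fy=5,interpolation=cv2.INTER_CUBIC))
cv2.imwrite("pics/scenec.png",cv2.resize(b[220:380,225:365],None,fx=3.7,fy=3.7,interpolation=cv2.INTER_CUBIC))
hsv=cv2.cvtColor(im,cv2.COLOR_BGR2HSV)
m=((hsv[...,2]>215)&(hsv[...,1]<25)).astype(np.uint8)
m[:150]=0;m[265:]=0;m[:,:215]=0;m[:,340:]=0
n,l,st,ce=cv2.connectedComponentsWithStats(m)
for i in range(1,n):
    if st[i,4]>100:
        c=max(cv2.findContours((l==i).astype(np.uint8),0,1)[0],key=cv2.contourArea);q=cv2.minAreaRect(c)
        print(st[i],ce[i],q,[ray("top",*p,.031)[:2].round(4).tolist() for p in cv2.boxPoints(q)],ray("top",*ce[i],.031))
for p in [(310,440),(314,229),(270,259),(372,283)]:print(p,ray("top",*p,0))
E
```

```text
[ 215  150  125   66 3523] [259.50667045 169.52739143] ((271.1735534667969, 165.8336181640625), (56.4084358215332, 138.50379943847656), 70.73070526123047) [[0.7084, 0.3736], [0.8337, 0.0512], [0.6958, 0.0031], [0.5748, 0.3206]] [0.69209383 0.21670283 0.031     ]
[264 175  39  40 840] [283.06309524 194.20714286] ((283.1951599121094, 194.256103515625), (24.05076026916504, 37.63787841796875), 38.65980911254883) [[0.6115, 0.2075], [0.6868, 0.1521], [0.6495, 0.1048], [0.5749, 0.1605]] [0.63054096 0.15662255 0.031     ]
[264 180  62  56 713] [299.71248247 208.0631136 ] ((292.0241394042969, 199.86663818359375), (34.69781494140625, 65.13410949707031), 38.85337829589844) [[0.5791, 0.216], [0.709, 0.1195], [0.6547, 0.0517], [0.5267, 0.1487]] [0.59657587 0.11496139 0.031     ]
(310, 440) [0.05280184 0.0792875  0.        ]
(314, 229) [0.55053663 0.07935371 0.        ]
(270, 259) [0.47364754 0.18635707 0.        ]
(372, 283) [ 0.4192213  -0.06498844  0.        ]
```

View pics/topc.png

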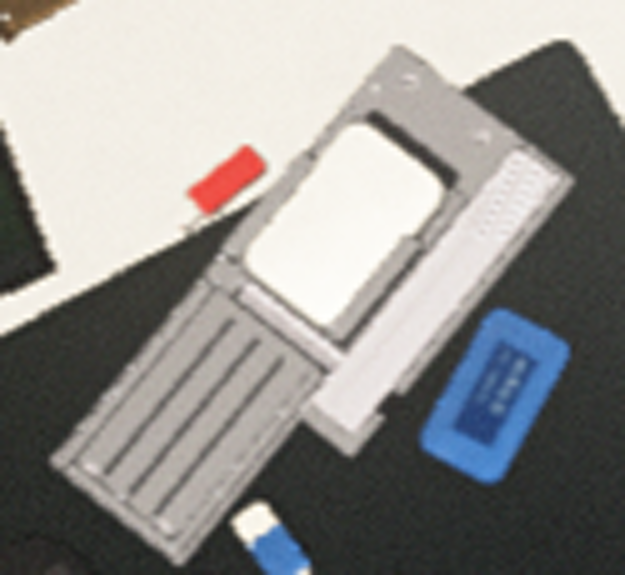

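Run:
```python
from h import *
T=lambda u,v,z:ray("top",215+u/5,150+v/5,z)[:2]
a,b=T(55,460,.017),T(180,562,.015); c,d=T(400,47,.01),T(572,180,.01)
print("tray end",a,b,np.linalg.norm(a-b),"rear",c,d,np.linalg.norm(c-d),"len",np.linalg.norm(a-c))
ang=lambda v:np.degrees(np.arctan2(v[1],v[0]))
print("ang side",ang(a-c),"end",ang(a-b)-90+180-180,"rear",ang(c-d))
p=T(505,190,.027);print("pad",p)
e=T(545,153,.027);f=T(335,418,.027);print("bar edge ang",ang(f-e),np.linalg.norm(f-e))
x=(a+b)/2-c; 
th=np.radians(ang(a-c)); X=np.array([np.cos(th),np.sin(th)]);Y=np.array([-X[1],X[0]])
pk=np.array([.6305,.1566]);O=pk+.045*X
print("X",X,"O",O,"pad in dock",(p-O)@X,(p-O)@Y)
for q in (a,b,c,d):print((q-O)@X,(q-O)@Y)
s=ray("scene",268,272,.031)[:2];print("scene pack",s)
for q in [(225,205),(190,127),(110,255)]:
  for z in (0,.1,.3,.45):print("mon",q,z,ray("top",*q,z))
```

```text
tray end [0.51164062 0.29358247] [0.46297349 0.23081586] 0.07942377674085603 rear [0.72627177 0.13062832] [0.65872001 0.04276458] 0.11082993834845249 len 0.26948207085932707
ang side 142.7931839901167 end -37.78879977624388 rear 52.44605187513825
pad [0.64866407 0.07612466]
bar edge ang 143.3805511234204 0.16760794211339142
X [-0.79645799  0.60469387] O [0.59465939 0.18381122] pad in dock -0.10812985768259104 0.05311152471563091
0.13249896580033277 -0.03722724657345994
0.1333057015541785 0.042192432909680826
-0.13698310505899428 -0.037227246573459945
-0.13631163508576866 0.07360065768533598
scene pack [0.62815035 0.16262747]
mon (225, 205) 0 [0.6075523  0.30373227 0.        ]
mon (225, 205) 0.1 [0.58618545 0.28443375 0.1       ]
mon (225, 205) 0.3 [0.54345176 0.24583671 0.3       ]
mon (225, 205) 0.45 [0.5114015  0.21688893 0.45      ]
mon (190, 127) 0 [0.81108653 0.40368177 0.        ]
mon (190, 127) 0.1 [0.77297413 0.37616001 0.1       ]
mon (190, 127) 0.3 [0.69674933 0.3211165  0.3       ]
mon (190, 127) 0.45 [0.63958073 0.27983387 0.45      ]
mon (110, 255) 0 [0.47647865 0.58128457 0.        ]
mon (110, 255) 0.1 [0.46589575 0.53915073 0.1       ]
mon (110, 255) 0.3 [0.44472994 0.45488307 0.3       ]
mon (110, 255) 0.45 [0.42885558 0.39168233 0.45      ]
```

The geometry checks: charger heading is 142.8°, bar pad measures at dock (-108,+53) against the given (-106,+56), and the corners match the given sizes. Next I move to a hover behind the pack, keeping away from the monitor.

Call:
{"fn": "step_arm", "kwargs": {"series": [[-33,-22.5,0,9,0.06],[-33,-22.5,0,9,0.06],[-33,-22.5,0,18,0.06],[-33,-22.5,0,18,0.06],[-33,-22.5,0,18,0.06],[-33,-22.5,0,18,0.06],[-33,-22.5,0,18,0.06],[-59.4,-26.3,0,18,0.06],[-59.4,-26.3,4,18,0.06],[-59.4,-26.3,8,18,0.06]]}}

```text
time: 1.35
tool_pos: [0.5894, 0.1382, 0.1929]
tcp_rot: [[-0.796, 0.605, 0.003], [0.605, 0.796, 0.001], [-0.002, 0.002, -1.0]]
ft_force: [-0.4, 0.6, 0.0]
width: 0.0451
finger_force: 0.0
```

Call:
{"fn": "step_arm", "kwargs": {"series": [[0,0,0,0,0.06]]}}

```text
time: 1.48
tool_pos: [0.5877, 0.1367, 0.188]
tcp_rot: [[-0.794, 0.608, -0.006], [0.608, 0.794, -0.001], [0.004, -0.004, -1.0]]
ft_force: [-0.6, 0.5, -0.1]
width: 0.0453
finger_force: 0.0
```

Call:
{"fn": "step_arm", "kwargs": {"series": [[-4,0.7,2.5,0,0.06],[-8.3,1.5,5,0,0.06],[-8.3,1.5,5,0,0.06],[-8.3,1.5,5,0,0.06]]}}

```text
time: 1.98
tool_pos: [0.6609, 0.1019, 0.1429]
tcp_rot: [[-0.797, 0.604, -0.001], [0.604, 0.797, 0.001], [0.001, -0.0, -1.0]]
ft_force: [0.8, 0.5, 0.4]
width: 0.0452
finger_force: 0.0
```

```bash
cat >> h.py <<'E'
def wcam():
    c=r.camera_info("wrist");s=r.observe();T=np.eye(4);T[:3,:3]=s['tcp_rot'];T[:3,3]=s['tool_pos'];return c,T@c['mount'],s
def wray(c,M,u,v,z):
    a=np.array([u-c['cx'],v-c['cy']]);rr=np.hypot(*a);t=rr/c['fx'];d=M[:3,:3]@np.r_[a/rr*np.sin(t),np.cos(t)];o=M[:3,3];return o+d*(z-o[2])/d[2]
def wproj(c,M,P):
    p=np.linalg.inv(M)@np.r_[P,1];t=np.arctan2(np.hypot(p[0],p[1]),p[2]);return np.array([c['cx'],c['cy']])+c['fx']*t*p[:2]/np.hypot(p[0],p[1])
th=np.radians(142.8);X=np.array([np.cos(th),np.sin(th)]);Y=np.array([-X[1],X[0]]);O=np.array([.5945,.184])
def dock(x,y,z):return np.r_[O+x*X+y*Y,z]
def todock(P):return np.r_[(P[:2]-O)@X,(P[:2]-O)@Y,P[2]]
E
python3 - <<'E'
from h import *
import pickle
c,M,s=wcam();im=r.get_image("wrist");cv2.imwrite("pics/w1raw.png",im);pickle.dump((c,M),open("w1.pkl","wb"))
print(s['time'],s['tool_pos'],todock(s['tool_pos']),s['width'])
for q in [(-.0925,-.031,.031),(-.0925,.031,.031),(.0025,-.031,.031),(.0025,.031,.031),(-.13,.042,.027),(-.13,.070,.027),(.034,.042,.027),(.034,.07,.027),(-.138,0,.01)]:
    u=wproj(c,M,dock(*q));print(q,u.round(1));cv2.circle(im,tuple(int(v) for v in u),2,(0,0,255),-1)
cv2.imwrite("pics/w1.png",im)
E
```

```text
1.975 [0.66089453 0.10185407 0.14285479] [-0.10255059  0.02528962  0.14285479] 0.04516549091398805
(-0.0925, -0.031, 0.031) [397.2 224. ]
(-0.0925, 0.031, 0.031) [310.4 223.5]
(0.0025, -0.031, 0.031) [401.5  89.5]
(0.0025, 0.031, 0.031) [310.3  86.8]
(-0.13, 0.042, 0.027) [296.  271.1]
(-0.13, 0.07, 0.027) [258.9 270.8]
(0.034, 0.042, 0.027) [294.5  44. ]
(0.034, 0.07, 0.027) [254.   45.5]
(-0.138, 0, 0.01) [350.1 272.9]
```

View pics/w1.png

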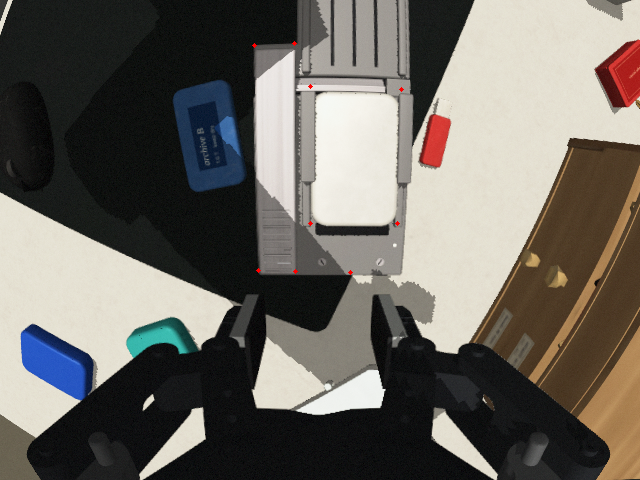

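The wrist view agrees with the charger pose to about 2 mm: pack edges at columns 311 to 398, its rear at row 226, bar at columns 257 to 296. It is the white pack, and the turquoise and blue cases lie far to the left. Next I move back 1 cm and go down to just above the bar.

Call:
{"fn": "step_arm", "kwargs": {"series": [[-1.0,-0.1,4,0,0.06],[-1.0,-0.1,8,0,0.06],[-1.0,-0.1,10.4,0,0.06],[-1.0,-0.1,10.4,0,0.06],[-1.0,-0.1,10.4,0,0.06]]}}

```text
time: 2.65
tool_pos: [0.6701, 0.0949, 0.0408]
tcp_rot: [[-0.797, 0.604, 0.003], [0.604, 0.797, 0.0], [-0.002, 0.002, -1.0]]
ft_force: [-0.3, 0.7, 0.7]
width: 0.0453
finger_force: 0.0
```

Run:
```python
from h import *
c,M,s=wcam();im=r.get_image("wrist");cv2.imwrite("pics/w2.png",im)
print(s['time'],todock(s['tool_pos']),s['ft_force'],s['joints'])
```

```text
2.65 [-0.11407311  0.02522806  0.04080165] [-0.33853231  0.68271697  0.71121656] [2.69238223e+00 3.91889235e+01 4.90151185e+00 5.55467047e+01
 1.00131879e-02 3.98279305e+01]
```

View pics/w2.png

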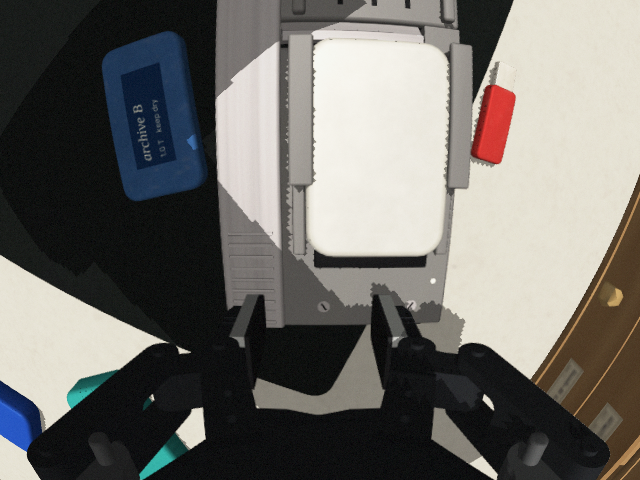

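The left finger is over the ribbed bar and the right finger is behind the pack with clear space in front of it. Now I press down.

Call:
{"fn": "step_arm", "kwargs": {"series": [[0,0,1.2,0,0.06],[0,0,1.6,0,0.06],[0,0,1.9,0,0.06],[0,0,1.9,0,0.06]]}}

```text
time: 3.2
tool_pos: [0.6698, 0.0943, 0.0198]
tcp_rot: [[-0.797, 0.604, 0.001], [0.604, 0.797, 0.0], [-0.001, 0.001, -1.0]]
ft_force: [0.4, 0.1, 5.2]
width: 0.0451
finger_force: 2.1
```

Call:
{"fn": "step_arm", "kwargs": {"series": [[0,0,0.3,0,0.06],[0,0,0.3,0,0.06]]}}

```text
time: 3.45
tool_pos: [0.6698, 0.0943, 0.0167]
tcp_rot: [[-0.797, 0.604, 0.001], [0.604, 0.797, 0.0], [-0.001, 0.001, -1.0]]
ft_force: [-0.6, 0.1, 5.9]
width: 0.0453
finger_force: 2.7
```

Call:
{"fn": "step_arm", "kwargs": {"series": [[0,0,0.2,0,0.06],[0,0,0.2,0,0.06]]}}

```text
time: 3.7
tool_pos: [0.6699, 0.0943, 0.0156]
tcp_rot: [[-0.797, 0.604, 0.001], [0.604, 0.797, 0.0], [-0.001, 0.001, -1.0]]
ft_force: [-0.6, 1.8, 7.7]
width: 0.0452
finger_force: 4.3
```

Call:
{"fn": "step_arm", "kwargs": {"series": [[0,0,0.2,0,0.06],[0,0,0.2,0,0.06]]}}

```text
time: 3.95
tool_pos: [0.67, 0.0943, 0.0152]
tcp_rot: [[-0.797, 0.604, 0.002], [0.604, 0.797, -0.0], [-0.002, 0.001, -1.0]]
ft_force: [-4.4, -0.6, 18.0]
width: 0.0452
finger_force: 8.6
```

The bar is bottomed: force climbs to 18 N while the height stays put. I ease off slightly and start pushing.

Call:
{"fn": "step_arm", "kwargs": {"series": [[0.5,0,-0.07,0,0.06],[1,0,-0.07,0,0.06],[1.5,0,-0.07,0,0.06],[2,0,-0.07,0,0.06],[2.5,0,-0.07,0,0.06],[3,0,-0.07,0,0.06],[3,0,-0.07,0,0.06]]}}

```text
time: 4.82
tool_pos: [0.6495, 0.111, 0.0157]
tcp_rot: [[-0.796, 0.605, 0.008], [0.605, 0.796, -0.003], [-0.008, 0.003, -1.0]]
ft_force: [4.0, -2.0, 8.1]
width: 0.0452
finger_force: 4.4
```

Run:
```python
from h import *
c,M,s=wcam();im=r.get_image("wrist");cv2.imwrite("pics/w3.png",im)
print(s['time'],todock(s['tool_pos']),s['ft_force'],s['finger_force'])
```

```text
4.825 [-0.08788508  0.02489277  0.01568446] [ 4.04175278 -2.00983756  8.13162096] 4.444535302463919
```

View pics/w3.png

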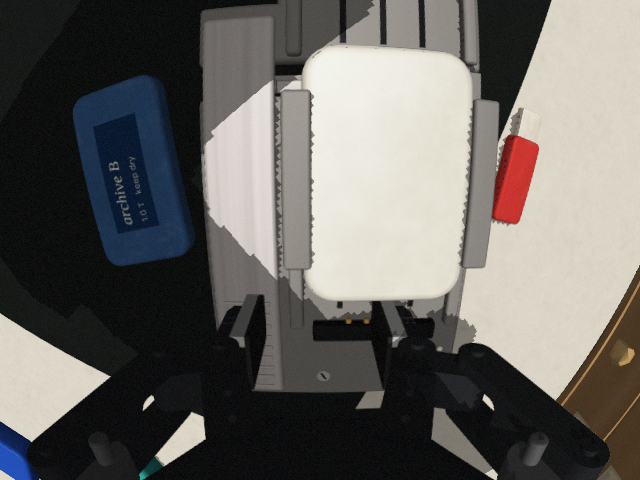

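The pack moves straight (rear edge at row 297) and its front is over the lowered gate. I keep the bar down and go on pushing.

Call:
{"fn": "step_arm", "kwargs": {"series": [[0.6,0,0.04,0,0.06],[1.2,0,0.04,0,0.06],[1.8,0,0.04,0,0.06],[2.4,0,0.04,0,0.06],[3,0,0.04,0,0.06],[3.6,0,0.04,0,0.06],[4.2,0,0.04,0,0.06],[4.8,0,0.04,0,0.06],[5.4,0,0.04,0,0.06],[6,0,0.04,0,0.06]]}}

```text
time: 6.12
tool_pos: [0.6032, 0.147, 0.0158]
tcp_rot: [[-0.796, 0.605, 0.011], [0.605, 0.796, -0.004], [-0.011, 0.004, -1.0]]
ft_force: [7.3, -4.8, 9.9]
width: 0.0449
finger_force: 5.5
```

Call:
{"fn": "step_arm", "kwargs": {"series": [[0.6,0,0.02,0,0.06],[1.2,0,0.02,0,0.06],[1.8,0,0.02,0,0.06],[2.4,0,0.02,0,0.06],[3,0,0.02,0,0.06],[3.4,0,0.02,0,0.06],[3.4,0,0.02,0,0.06]]}}

```text
time: 7.0
tool_pos: [0.5762, 0.168, 0.0157]
tcp_rot: [[-0.796, 0.605, 0.011], [0.605, 0.796, -0.003], [-0.011, 0.004, -1.0]]
ft_force: [4.8, -3.8, 11.5]
width: 0.045
finger_force: 5.9
```

Run:
```python
from h import *
c,M,s=wcam();im=r.get_image("wrist")
print(s['time'],todock(s['tool_pos']),s['ft_force'])
for x in (.0225,.1175): 
  for y in(-.031,.031):
    u=wproj(c,M,dock(x,y,.031));cv2.circle(im,tuple(int(v) for v in u),3,(0,0,255),-1);print(u)
cv2.imwrite("pics/w4.png",im)
```

```text
7.0 [0.00490913 0.02383298 0.01573658] [ 4.84051    -3.77834799 11.48487793]
[458.77577365 283.67791181]
[299.29376405 285.77568889]
[473.38494675  32.290334  ]
[297.42623419  19.96499479]
```

View pics/w4.png

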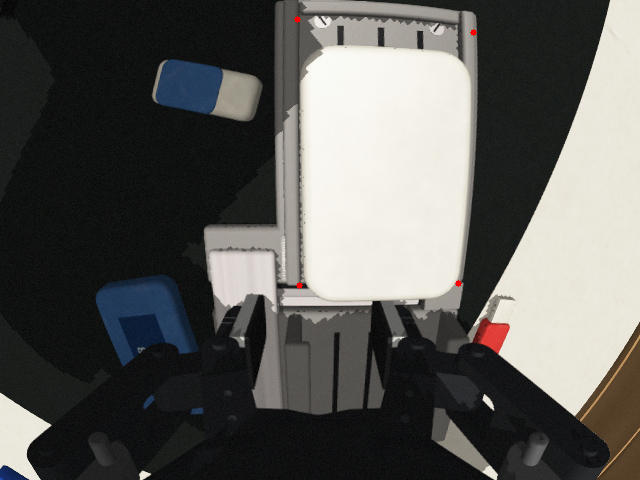

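The pack's front is at row 45 and its rear at row 299, about 6 to 7 mm short of the target marks (rows 25 and 284). I push 0.9 cm more.

Call:
{"fn": "step_arm", "kwargs": {"series": [[0.4,0,0,0,0.06],[0.8,0,0,0,0.06],[0.9,0,0,0,0.06],[0.9,0,0,0,0.06]]}}

```text
time: 7.55
tool_pos: [0.5694, 0.1732, 0.0158]
tcp_rot: [[-0.796, 0.605, 0.012], [0.605, 0.796, -0.003], [-0.011, 0.004, -1.0]]
ft_force: [5.9, -4.3, 10.7]
width: 0.0459
finger_force: 5.8
```

Run:
```python
from h import *
c,M,s=wcam();im=r.get_image("wrist")
print(s['time'],todock(s['tool_pos']),s['ft_force'])
m=((im.min(2)>195)).astype(np.uint8);m[:,:290]=0;m[:,490:]=0
n,l,st,ce=cv2.connectedComponentsWithStats(m);i=1+np.argmax(st[1:,4]);print(st[i])
u=385
f=[st[i,1],st[i,1]+st[i,3]]
for v in f:print(v,todock(wray(c,M,u,v,.029)))
```

```text
7.55 [0.01347654 0.02376405 0.01575406] [ 5.8833593  -4.319926   10.68893119]
[  302    36   168   264 39902]
36 [0.12143878 0.00105367 0.029     ]
300 [ 0.02389735 -0.00207033  0.029     ]
```

The pack centre is at about +72.7 mm. Now I back off 1 cm and lift.

Call:
{"fn": "step_arm", "kwargs": {"series": [[-0.5,0,0,0,0.06],[-1.2,0,0,0,0.06],[-1.4,0,-0.4,0,0.06],[-1.4,0,-1.0,0,0.06],[-1.4,0,-3,0,0.06],[-1.4,0,-7,0,0.06],[-1.4,0,-10,0,0.06],[-1.4,0,-10,0,0.06],[-1.4,0,-10,0,0.06]]}}

```text
time: 8.72
tool_pos: [0.5736, 0.1658, 0.1112]
tcp_rot: [[-0.797, 0.605, -0.002], [0.605, 0.797, -0.001], [0.001, -0.002, -1.0]]
ft_force: [-0.4, 0.5, -0.6]
width: 0.0454
finger_force: 0.0
```

Run:
```python
from h import *
c,M,s=wcam();im=r.get_image("wrist")
print(s['time'],todock(s['tool_pos']),s['ft_force'])
m=((im.min(2)>195)).astype(np.uint8);m[:,:290]=0;m[:,490:]=0
n,l,st,ce=cv2.connectedComponentsWithStats(m);i=1+np.argmax(st[1:,4]);print(st[i])
for v in (st[i,1],st[i,1]+st[i,3]):print(v,todock(wray(c,M,ce[i][0],v,.029)))
cv2.imwrite("pics/w5.png",im)
```

```text
8.725 [0.00559071 0.02714002 0.11124282] [-0.4415553   0.50118648 -0.64184813]
[  315    63   100   160 14561]
63 [0.12215124 0.00054875 0.029     ]
223 [ 0.02333388 -0.00093949  0.029     ]
```

View pics/w5.png

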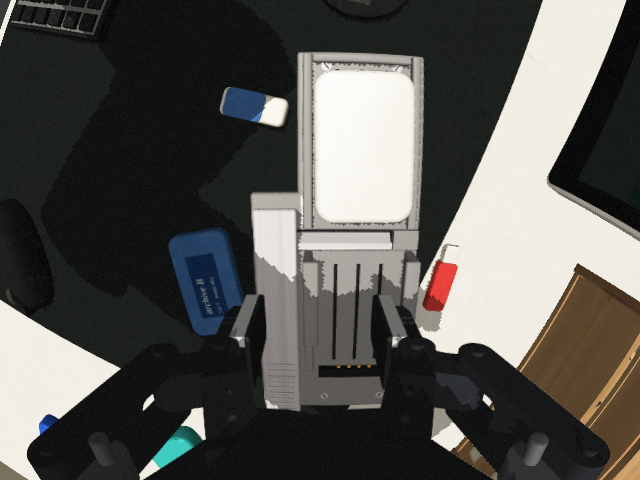

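The pack lies flat in the tray (rows 70 to 223, centre about +72.7 mm). The gate (row 241) stands clear behind it with a gap, the bar is free, the small objects haven't moved, and the arm touches nothing. I hand the job in.

```bash
python3 -c "
from plant import r
print(r.sign_off())"
```

```text
the job is handed in; nothing more can be done
None
```

The white pack was pushed over the lowered gate and lies in the loading tray, centre at about dock x = +72 mm. The bar was released and nothing holds it down, though I did not measure its height. I handed the job in at about 9 s with the arm clear.

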